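# Draw the sprung height rod to its mark and hold it

## Task

Take the lid off the dark round caddy by its tongue: first tip the tongue side clearly up while the opposite edge stays on the rim, then lift the lid off and set it down, not dropped, the same way up and centred on the round felt-topped rest. Then draw the sprung brass rod inside the caddy straight up by its knob until the top of the knob is level with the red pointer on the post, and finish holding it there in the gripper, still and level with the pointer, so that the carver can sight across it. Leave the pointer, the anvil and the things in the drawer (rat, pebble, cup) where they are.

Things in the scene. Friction and masses are not known exactly. Their poses are not given: they have to be found in the camera images.
- lid_mid (a point): Centre of the loose round pear-wood lid, a disc 112 mm across, 8 mm thick, 1 mm above its mid-height (9 mm above the underside of the plug below it). z up, x along its dark tongue: a bar 14 mm wide, 10 mm thick, standing out from 56 to 86 mm from the centre, its middle 71 mm along x at this height. Fingers can pass down on both sides of the tongue.
- lid_far (a point): Point on the lid's edge opposite the tongue: 55 mm from the lid's centre along its -x, on the underside of the disc (the pivot when the tongue side is tipped up). Frame as the lid's.
- lid: The lid, about 130 g; origin at the middle of its plug's underside, 9 mm below point lid_mid; x along the tongue. The plug, 92 mm across and 4 mm deep, sits loosely in the caddy's 100 mm mouth; the disc lies on the rim. On the rest it stands on this plug and the tongue overhangs.
- gauge: The fixed dark wooden caddy with its post; origin at the centre of its underside on the bench, z up. Round pot 110 mm outside, 100 mm inside, rim 70 mm high; the rod's steel tube (11 mm across) stands to 30 mm above the bench in its middle. The 10 mm post stands at x -100, y +70 mm and is 192 mm high.
- knob (a point): Middle of the stem of the rod's brass knob, on the caddy's axis: the place to grip. Stem 16 mm across, 24 mm high (12 mm above and below this point); above it a cap 21 mm across and 6 mm thick. Parked, this point is 44 mm above the bench, 26 mm below the rim, and the cap's top 8 mm below the rim. About 42 mm free all round the stem.
- knob_top (a point): Centre of the flat top of the knob (red band round the cap's rim), 18 mm above the stem's middle.
- rod (a joint): How far the rod is drawn out, m: 0 parked, stop at 0.115, positive up. A spring pulls it back: about 2 N parked, plus 0.5 N for each 10 mm drawn, at most 8 N, so it slides home if let go.
- mark (a point): Tip of the red pointer (6 mm thick, level) on a brass collar on the caddy's post; its height is the mark, 30 to 90 mm above the caddy rim. It is 82 mm from the caddy's axis. The collar is set by friction at a different height each time; do not move it.
- rest_top (a point): Centre of the grey-green felt top of the fixed round wooden rest, 96 mm across, 36 mm high; z up.
- rest: The rest; origin at the centre of its underside on the bench.
- drawer: Shallow wooden drawer with a brass ring pull standing on the bench, fixed, 220 x 160 x 42 mm high, origin at the centre of its underside; holds the rat, pebble and cup.
- rat: Loose persimmon-wood rat figure, about 50 x 30 x 32 mm high, in the drawer; origin under its middle.
- pebble: Loose black river pebble, 38 mm across, 15 mm high, in the drawer; origin under its middle.
- cup: Loose cracked celadon cup, 62 mm across, 50 mm high, in the drawer; origin under its middle.
- anvil: Loose squat iron anvil block, 50 x 60 x 44 mm high, 0.75 kg, on the bench beyond the caddy; origin under its middle.
Not all that is in view belongs to the job. What is meant by the lid is not blue, and is the larger of those in its own colour.

How it is judged:
On the way, in this order (a step that is already met when the one before it is completed fails the run):
1. lid tipped up at the tongue, opposite edge still on the rim (angle between lid_mid's own z axis and vertical above 0.12 rad and z of lid_far in the frame of gauge below 0.08 m and horizontal distance between lid_far and gauge below 0.075 m), for 0.1 s.
2. lid resting level on the felt rest and let go (horizontal distance between lid_mid and rest_top below 0.03 m and angle between lid_mid's own z axis and vertical below 0.1 rad and z of lid_mid in the frame of rest_top below 0.016 m and contact force between lid and the fingers below 0.1 N and contact force between lid and rest above 0.3 N and linear speed of lid below 0.03 m/s), for 0.3 s.
3. rod drawn up to the pointer and held by the fingers for a second (z of knob_top in the frame of mark between -0.005 and 0.005 m and contact force between rod and the fingers above 1 N and velocity of joint rod between -0.01 and 0.01 m/s), for 1 s.
At the end, for the whole second after the job is handed in: The knob's top is within 5 mm of the height of the pointer tip, still, gripped by the fingers; the lid lies level on the felt rest within 30 mm of its centre, untouched (all of step 2 and all of step 3); the arm keeps its last pose, push and grip.
It fails at once if the rat, pebble, cup or anvil is moved more than 20 mm (distance of any of rat, pebble, cup, anvil from where it was at the start of the episode above 0.02 m).
It fails at once if the pointer is moved more than 4 mm (distance of mark from where it was at the start of the episode above 0.004 m).
It fails at once if the lid is dropped (falls faster than 0.8 m/s out of the fingers) (linear speed of lid above 0.8 m/s and contact force between lid and the fingers below 0.1 N).
It also fails if it takes over 64 s, if anything falls off the work surface, if the arm or the gripper's body presses on something with over 40 N, if the wrist force passes 120 N, or if a joint passes its speed limit or range.

## Robot

A 6-joint arm with a two-finger parallel gripper is mounted at the origin on the work surface. World frame = base frame: x ahead of the robot, y to its left, z up, the work surface at z = 0. Lengths are in m, angles in rad, forces in N, time in s.
With the tool pointing down it reaches from about 0.3 to 0.875 m from the base axis. Payload 6.4 kg.
Tool frame: the origin (TCP) lies midway between the tips of the shut fingers; the grasp point (between the pads) lies 19 mm behind it; z points along the fingers, y is the line along which they close (so a half turn about z gives the same grasp; the last joint's range is limited). The gripper opens to 85 mm and grips with 20 to 120 N. Pads are 22 mm wide; open, the fingers measure 114 mm over their backs; the gripper's body (76 mm by 85 mm) begins 54 mm behind the grasp point. The pads swing forward as they close: fully open they stand 13 mm farther back than shut.
Start: joints at [1.008, 0.181, 1.607, -0, 1.354, -0.206], TCP at [0.201, 0.539, 0.231] pointing down, gripper open.
Joint ranges: [-2.99, 2.99], [-0.89, 2.07], [0.3, 2.58], [-1.14, 4.28], [0, 2.63], [-3.12, 3.12]. Speed limits (rad/s): [2.57, 2.57, 3.01, 3.14, 3.14, 3.14].

## Interface

Orientations are given as a unit quaternion [w, x, y, z].
In Python, from bench import status, camera, ctrl gives the robot as it stands. The module is installed in compiled form; this text tells all that it offers.
- The arm moves only by the shell command python3 -m handwheel 'ROWS'. ROWS is JSON, a list that holds one entry, the list of rows, each a list of 7 numbers: the opening, from -1 (shut) to 1 (fully open), then the shift along the tool's x, y, z in cm, then the turn, a rotation vector about the tool's x, y, z in degrees. A call has 1 to 10 rows; each row is the pose to reach, as a shift and turn from the pose commanded when the call began, along the tool's axes at that moment; what a row does not reach only later rows make up. A row lasts 1/8 s, in which the tool goes at most 62.5 mm and 10.7 degrees, less where a joint would pass 70% of its speed; a pose out of reach is approached as far as the arm can. A call with a gripper value outside its range is refused whole. The fingers move at their own pace and stop on an object; the grip force is fixed at half the most. Time passes only in rows, so rows that repeat a pose let the fingers close. It gives the time, the measured TCP pose, the force, the opening and the grip force at its end, in the units of the state.
- status.get_obs(): the state, without advancing time (a new reading comes with each control period).
- camera(name): name is "scene" or "top" or "wrist"; returns a dict with "frame" (400x640x3 uint8, blue, green, red), "depth" (400x640 float32, m along the optical axis (not along the pixel's ray), 0 where there is no reading), "fx", "fy", "cx", "cy" (pixels), "extrinsics" (4x4, takes a point from camera to world coordinates); the wrist camera has in their place "hand_eye" (4x4, takes a point from camera to tool coordinates, whose origin is the TCP and whose axes are the flange's). Camera axes: x right, y down, z forward; pixel columns grow to the right and rows downward; lengths in m; the calibration is good to about 2 mm. A picture is of the moment at which its call begins: read the wrist's pose just before it.
- ctrl.hand_in(): hands the job in; it is judged then, once.
The state is a dict: "time_s": time; "q": joint angles; "dq": joint speeds; "joint_efforts": joint torques, N m; "eef_pos": TCP position; "eef_rot": TCP orientation; "wrist_force": force on the tool from outside, world axes, zero at the start; "torque": the same for the moment, N m; "opening": opening from 0.0 (shut) to 1.0 (fully open); "grasp_force": force on a finger pad.
Only numpy, scipy, OpenCV 4.12 (cv2) and the standard library are available. Lean on these libraries where they do the work, as an engineer would, in place of code of your own. Each camera call takes 0.05 s, during which the arm holds its last target. There are 200 camera calls.

## Working session

There is one attempt and no reset: what is moved stays moved. The work goes in short steps, Python scripts to look and compute and a shell command to move; the robot and the scene stay as the last step left them, time stands still between calls to the robot, and variables do not carry over. Pictures are saved under pics/ and viewed, at most 10 in all, crops included, and the job is handed in when it is done.

```bash
mkdir -p pics
cat > h.py <<'E'
import numpy as np, cv2
from bench import status, camera, ctrl
def snap(n, f):
    o=status.get_obs(); c=camera(n); cv2.imwrite('pics/'+f, c['frame']); np.savez('pics/'+f+'.npz', eef_pos=o['eef_pos'], eef_rot=o['eef_rot'], **c); return c
def R(q):
    from scipy.spatial.transform import Rotation as r
    return r.from_quat(np.roll(q,-1)).as_matrix()
def T(c,o=None):
    if 'extrinsics' in c: return np.array(c['extrinsics'])
    M=np.eye(4); M[:3,:3]=R(c['eef_rot']); M[:3,3]=c['eef_pos']; return M@np.array(c['hand_eye'])
def cast(c,u,v,z):
    M=T(c); d=M[:3,:3]@np.array([(u-c['cx'])/c['fx'],(v-c['cy'])/c['fy'],1]); p=M[:3,3]; return p+d*(z-p[2])/d[2]
def cloud(c):
    M=T(c); d=c['depth']; v,u=np.mgrid[:d.shape[0],:d.shape[1]]
    P=np.stack([(u-c['cx'])/c['fx']*d,(v-c['cy'])/c['fy']*d,d],-1)@M[:3,:3].T+M[:3,3]; P[d==0]=np.nan; return P
def load(f): return dict(np.load('pics/'+f+'.npz'))
E
python3 - <<'E'
from h import *
print(status.get_obs())
for n in ('top','scene'):
    c=snap(n,n+'0.png'); print(n,c['fx'],c['fy'],c['cx'],c['cy'],np.array(c['extrinsics']).round(3).tolist())
E
```

```text
{'time_s': 0.0, 'q': array([ 1.00767871e+00,  1.81553941e-01,  1.60803730e+00, -1.08684817e-05,
        1.35379026e+00, -2.06282597e-01]), 'dq': array([ 0.00012713,  0.00283807, -0.00148372, -0.00031289, -0.00063786,
        0.001247  ]), 'joint_efforts': array([ 9.26496205e-05, -4.44890893e+01, -3.51326752e+01, -2.44264838e-04,
        9.47389053e-03,  7.31727425e-06]), 'eef_pos': array([0.20052222, 0.53829847, 0.23036275]), 'eef_rot': array([-3.30742017e-04,  1.77471198e-01,  9.84125589e-01, -8.31041307e-04]), 'wrist_force': array([-0.81438385, -0.4187214 , -0.50712546]), 'torque': array([ 0.03132419, -0.01659774, -0.01293142]), 'grasp_force': 0.0, 'opening': 0.9987799642237541}
top 487.2190004948131 487.2190004948131 327.0405118083552 200.6115041313146 [[-0.01, -0.989, 0.145, 0.437], [-1.0, 0.007, -0.023, 0.029], [0.021, -0.145, -0.989, 1.08], [0.0, 0.0, 0.0, 1.0]]
scene 495.5716212216702 495.5716212216702 320.9828391685389 197.4974773962161 [[-0.105, 0.662, -0.742, 1.545], [0.994, 0.082, -0.067, 0.099], [0.016, -0.745, -0.667, 0.95], [0.0, 0.0, 0.0, 1.0]]
```

View pics/top0.png

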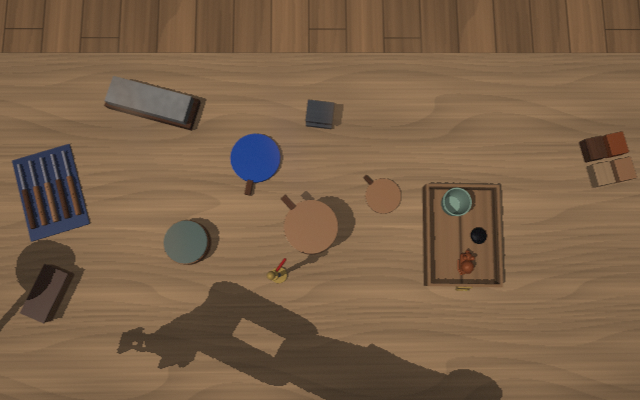

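View pics/scene0.png

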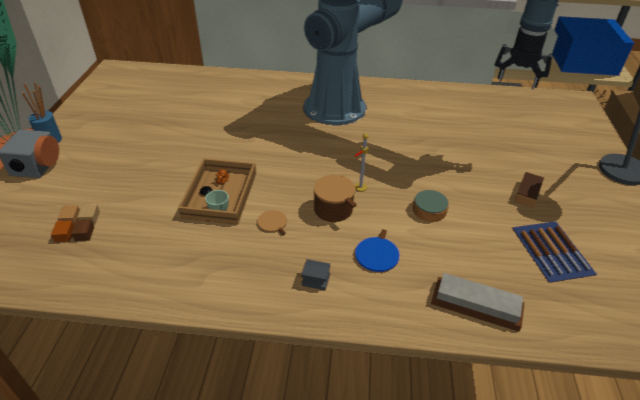

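The top view shows the caddy's lid at (311,226) with its dark tongue near (288,202), the rest at (187,242), and the post with red pointer at (271–285,262–276). The blue lid and the small lid at (382,196) are decoys. The scene view agrees, with the pointer at (360,153).

Run:
```python
from h import *
c=load('top0.png'); P=cloud(c); hsv=cv2.cvtColor(c['frame'],cv2.COLOR_BGR2HSV)
Z=P[...,2]
def reg(m,box):
    k=np.zeros(m.shape,bool); x0,y0,x1,y1=box; k[y0:y1,x0:x1]=m[y0:y1,x0:x1]; return k
lid=reg((Z>.065)&(Z<.1),(270,185,350,265))
V=hsv[...,2]
print('V lid/tongue',V[226,311],V[202,288],V[197,308], P[202,288],P[197,308],P[226,311])
disc=reg(lid&(V>110),(270,185,350,265)).astype(np.uint8)
cs,_=cv2.findContours(disc,cv2.RETR_EXTERNAL,cv2.CHAIN_APPROX_NONE); k=max(cs,key=cv2.contourArea)
(u,v),(a,b),_=cv2.fitEllipse(k); L=cast(c,u,v,.078); print('lid',u,v,a,b,L)
D=lid&(V<100); D=D&(np.hypot(P[...,0]-L[0],P[...,1]-L[1])>.06)&(np.hypot(P[...,0]-L[0],P[...,1]-L[1])<.09)
vv,uu=np.nonzero(D); t=cast(c,uu.mean(),vv.mean(),.079); d=t-L; print('tongue',len(uu),uu.mean(),vv.mean(),t,np.linalg.norm(d[:2]),np.degrees(np.arctan2(d[1],d[0])))
rs=reg((Z>.025)&(Z<.06),(155,210,220,275))&(hsv[...,0]>60)&(hsv[...,0]<110)
cs,_=cv2.findContours(rs.astype(np.uint8),cv2.RETR_EXTERNAL,cv2.CHAIN_APPROX_NONE); k=max(cs,key=cv2.contourArea)
(u,v),(a,b),_=cv2.fitEllipse(k); print('rest',u,v,a,b,cast(c,u,v,.036))
for f,box in (('top0.png',(255,250,300,290)),('scene0.png',(345,125,380,200))):
    c=load(f); P=cloud(c); hsv=cv2.cvtColor(c['frame'],cv2.COLOR_BGR2HSV)
    r=reg(((hsv[...,0]<6)|(hsv[...,0]>174))&(hsv[...,1]>170)&(hsv[...,2]>70),box)
    vv,uu=np.nonzero(r); print(f,len(uu),[(x,y) for x,y in zip(uu,vv)][::4]); print(P[r][::3].round(3).tolist())
a=cv2.resize(load('top0.png')['frame'][180:300,250:350],None,fx=4,fy=4,interpolation=2)
b=cv2.resize(load('scene0.png')['frame'][120:240,310:390],None,fx=4,fy=4,interpolation=2)
cv2.imwrite('pics/crop.png',np.hstack([a,b]))
```

```text
V lid/tongue 142 80 92 [0.58072843 0.0872144  0.08152561] [ 0.60367209  0.04720761 -0.00107482] [0.53076706 0.03995333 0.07946996]
lid 310.72003173828125 226.31869506835938 52.352481842041016 52.972984313964844 [0.53025056 0.04054943 0.078     ]
tongue 80 286.825 200.6875 [0.58385922 0.08979869 0.079     ] 0.0727968294905856 42.573101661257155
rest 194.6476287841797 239.5777587890625 20.08782196044922 42.80457305908203 [0.5078058  0.28818812 0.036     ]
top0.png 34 [(np.int64(284), np.int64(259)), (np.int64(285), np.int64(260)), (np.int64(281), np.int64(262)), (np.int64(282), np.int64(263)), (np.int64(282), np.int64(264)), (np.int64(278), np.int64(266)), (np.int64(278), np.int64(267)), (np.int64(279), np.int64(268)), (np.int64(276), np.int64(270))]
[[0.462, 0.091, 0.142], [0.46, 0.091, 0.138], [0.458, 0.093, 0.144], [0.456, 0.095, 0.142], [0.455, 0.095, 0.14], [0.453, 0.097, 0.139], [0.451, 0.099, 0.141], [0.449, 0.101, 0.139], [0.447, 0.102, 0.142], [0.445, 0.102, 0.144], [0.443, 0.105, 0.14], [0.441, 0.105, 0.139]]
scene0.png 16 [(np.int64(360), np.int64(151)), (np.int64(361), np.int64(152)), (np.int64(360), np.int64(153)), (np.int64(355), np.int64(155))]
[[0.442, 0.103, 0.14], [0.448, 0.104, 0.142], [0.451, 0.098, 0.14], [0.461, 0.093, 0.143], [0.457, 0.091, 0.137], [0.278, 0.093, -0.0]]
```

View pics/crop.png

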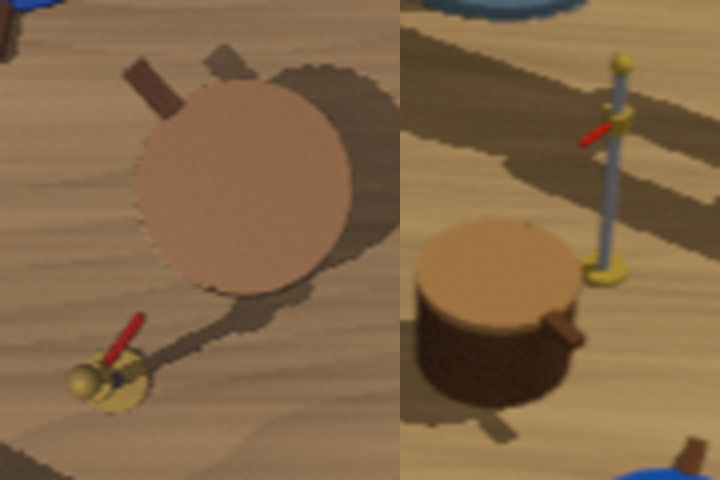

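```bash
python3 -m handwheel '[[[1,-51.5,-28.8,2,0,0,-63],[1,-51.5,-28.8,2,0,0,-63],[1,-51.5,-28.8,2,0,0,-63],[1,-51.5,-28.8,2,0,0,-63],[1,-51.5,-28.8,2,0,0,-63],[1,-51.5,-28.8,2,0,0,-63],[1,-51.5,-28.8,2,0,0,-63],[1,-51.5,-28.8,2,0,0,-63],[1,-51.5,-28.8,2,0,0,-63],[1,-51.5,-28.8,2,0,0,-63]]]'
python3 - <<'E'
from h import *
c=snap('wrist','w1.png'); print(np.array(c['hand_eye']).round(3).tolist(), status.get_obs()['q'].round(2))
c=load('top0.png'); P=cloud(c); hsv=cv2.cvtColor(c['frame'],cv2.COLOR_BGR2HSV)
m=(P[...,2]>.028)&(P[...,2]<.05); m[:,:155]=0; m[:,225:]=0; m[:205]=0; m[280:]=0
cs,_=cv2.findContours(m.astype(np.uint8),cv2.RETR_EXTERNAL,cv2.CHAIN_APPROX_NONE); k=max(cs,key=cv2.contourArea)
(u,v),(a,b),_=cv2.fitEllipse(k); print('rest',u,v,a,b,cast(c,u,v,.036),np.nanmedian(P[m][:,2]))
E
```

```text
time_s: 1.35
eef_pos: [0.5802, 0.0914, 0.2111]
eef_rot: [-0.0, -0.363, 0.932, 0.0]
wrist_force: [0.6, 0.6, -0.2]
opening: 0.999
grasp_force: 0.0
[[0.001, -0.965, -0.264, 0.066], [1.0, 0.0, 0.001, 0.0], [-0.001, -0.264, 0.965, -0.142], [0.0, 0.0, 0.0, 1.0]] [-0.05  0.23  1.59 -0.    1.32 -2.36]
rest 185.98220825195312 241.69117736816406 43.14191818237305 44.78278350830078 [0.50346893 0.30638606 0.036     ] 0.035360343628822455
```

View pics/w1.png

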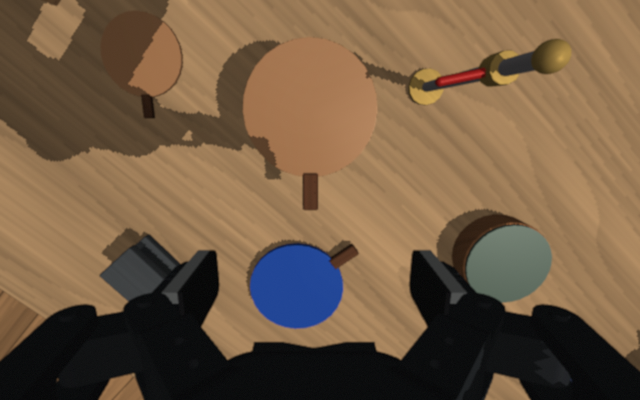

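Wrist view: lid at (311,107) with its tongue straight below at (310,190), between the fingers. Pointer at (460,78), rest at (508,260).

Run:
```python
from h import *
c=load('w1.png'); P=cloud(c); hsv=cv2.cvtColor(c['frame'],cv2.COLOR_BGR2HSV); Z=P[...,2]
m=(Z>.065)&(Z<.095); m[:,:235]=0; m[:,390:]=0; m[215:]=0
d=(m&(hsv[...,2]>105)).astype(np.uint8)
k=max(cv2.findContours(d,0,1)[0],key=cv2.contourArea); (u,v),(a,b),_=cv2.fitEllipse(k); L=cast(c,u,v,.078); print('lid',u,v,a,b,L)
t=m&(hsv[...,2]<105); t[:180]=0; vv,uu=np.nonzero(t); 
(cx,cy),wh,_=cv2.minAreaRect(np.c_[uu,vv].astype(np.float32)); print(cx,cy,wh,np.median(Z[t]))
q=cast(c,cx,cy,.079); e=q-L; print('tongue',q,np.degrees(np.arctan2(e[1],e[0])))
n=(Z>.03)&(Z<.045); n[:,:445]=0; n[:,560:]=0; n[:205]=0; n[310:]=0
k=max(cv2.findContours(n.astype(np.uint8),0,1)[0],key=cv2.contourArea); (u,v),(a,b),_=cv2.fitEllipse(k); print('rest',u,v,a,b,cast(c,u,v,.036),np.median(Z[n]))
r=((hsv[...,0]<6)|(hsv[...,0]>174))&(hsv[...,1]>170)&(hsv[...,2]>70); r[:,:420]=0; r[:,500:]=0;r[130:]=0
p=P[r]; print('pointer',p[np.argsort(p[:,1])][::12].round(4).tolist(), np.median(p[:,2]))
```

```text
lid 310.4277038574219 112.59521484375 126.92891693115234 161.8394775390625 [0.53224491 0.04425292 0.078     ]
310.0 194.5 (29.0, 14.0) 0.07987796707487602
tongue [0.58402054 0.09106373 0.079     ] 42.117012719190555
rest 506.98095703125 261.6672668457031 76.79512786865234 88.9183349609375 [0.50320253 0.30614506 0.036     ] 0.03604370017215994
pointer [[0.4635, 0.0894, 0.1405], [0.4633, 0.0904, 0.1397], [0.4635, 0.0914, 0.1418], [0.4614, 0.0919, 0.1419], [0.4633, 0.0924, 0.1414], [0.4625, 0.093, 0.1404], [0.4637, 0.0935, 0.1404], [0.4623, 0.0941, 0.1398], [0.4628, 0.0945, 0.1401], [0.4561, 0.0949, 0.1407], [0.4566, 0.0955, 0.1421], [0.4536, 0.0959, 0.1406], [0.4587, 0.0965, 0.1415], [0.4519, 0.0968, 0.1406], [0.4548, 0.0974, 0.1418], [0.4542, 0.0979, 0.1414], [0.4548, 0.0982, 0.1421], [0.4571, 0.0988, 0.1395], [0.4545, 0.0993, 0.1413], [0.4493, 0.0998, 0.1414], [0.4529, 0.1002, 0.1415], [0.4478, 0.1007, 0.1417], [0.4505, 0.1011, 0.1416], [0.4477, 0.1016, 0.1416], [0.4465, 0.1021, 0.1416], [0.4484, 0.1025, 0.1415], [0.4502, 0.1031, 0.141], [0.4459, 0.1035, 0.1413], [0.4437, 0.1039, 0.1398], [0.4489, 0.1043, 0.1398], [0.4431, 0.1049, 0.1413], [0.4458, 0.1054, 0.1411], [0.4423, 0.1057, 0.1414], [0.4459, 0.1061, 0.1417], [0.4468, 0.1068, 0.1409], [0.4454, 0.1073, 0.1405], [0.4452, 0.1082, 0.1389]] 0.1410345916226715
```

```bash
python3 -m handwheel '[[[1,-0.3,-0.25,6,0,0,0],[1,-0.3,-0.25,11,0,0,0],[1,-0.3,-0.25,14,0,0,0],[1,-0.3,-0.25,15.4,0,0,0],[1,-0.3,-0.25,15.4,0,0,0],[-1,-0.3,-0.25,15.4,0,0,0],[-1,-0.3,-0.25,15.4,0,0,0],[-1,-0.3,-0.25,15.4,0,0,0],[-1,-0.3,-0.25,15.4,0,0,0],[-1,-0.3,-0.25,15.4,0,0,0]]]'
```

```text
time_s: 2.65
eef_pos: [0.5837, 0.0933, 0.0581]
eef_rot: [0.0, -0.363, 0.932, -0.0]
wrist_force: [-0.3, -0.0, 4.6]
opening: 0.153
grasp_force: 59.1
```

```bash
python3 -m handwheel '[[[-1,0,0,-0.65,0,-3,0],[-1,0,0,-1.35,0,-6,0],[-1,0,0,-2,0,-9,0],[-1,0,0,-2.7,0,-12,0],[-1,0,0,-2.7,0,-12,0],[-1,0,0,-2.7,0,-12,0],[-1,0,0,-2.7,0,-12,0]]]'
python3 - <<'E'
from h import *
c=snap('scene','s2.png'); cv2.imwrite('pics/s2c.png',cv2.resize(c['frame'][90:260,270:430],None,fx=3,fy=3,interpolation=2))
E
```

```text
time_s: 3.52
eef_pos: [0.5832, 0.0935, 0.0841]
eef_rot: [0.097, -0.361, 0.927, 0.038]
wrist_force: [-0.8, -1.6, 0.3]
opening: 0.148
grasp_force: 58.6
```

View pics/s2c.png

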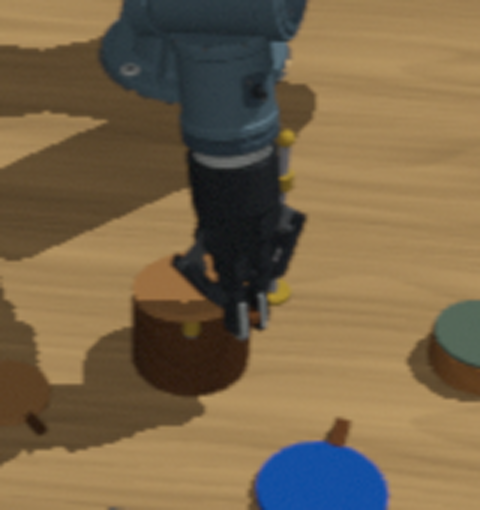

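The crop shows the lid tipped, with its front edge raised and the brass knob glinting at (190,328) below it. I'll check the tilt from wrist depth.

```bash
cat > lidfit.py <<'E'
from h import *
def lidfit(f):
    c=snap('wrist',f); P=cloud(c); o=status.get_obs()
    hsv=cv2.cvtColor(c['frame'],cv2.COLOR_BGR2HSV)
    c0=load(f); Rm=R(c0['eef_rot']); Pt=(P_:=cloud(c0))-c0['eef_pos']; Pt=Pt@Rm   # tool coords
    m=(np.abs(Pt[...,2]+.02)<.03)&(np.abs(Pt[...,1])<.06)&(Pt[...,0]>.018)&(Pt[...,0]<.14)
    m=cv2.erode(m.astype(np.uint8),np.ones((3,3)))>0
    q=P_[m]; ctr=np.median(q,0); 
    for _ in range(4):
        A=np.c_[q[:,:2],np.ones(len(q))]; s=np.linalg.lstsq(A,q[:,2],rcond=None)[0]; r=np.abs(A@s-q[:,2]); q=q[r<max(.004,0)] if (r<.004).sum()>100 else q
    n=np.array([-s[0],-s[1],1]); n/=np.linalg.norm(n)
    ct=(q.max(0)+q.min(0))/2
    print(len(q),'tilt deg',np.degrees(np.arccos(n[2])),'n',n.round(3),'centre',ct.round(4),'z',q[:,2].min().round(4),q[:,2].max().round(4))
    return c
E
python3 -c "
from lidfit import *
lidfit('w2.png')"
```

```text
Traceback (most recent call last):
  File "lidfit.py", line 3, in lidfit
    c=snap('wrist',f); P=cloud(c); o=status.get_obs()
                         ~~~~~^^^
  File "h.py", line 14, in cloud
    M=T(c); d=c['depth']; v,u=np.mgrid[:d.shape[0],:d.shape[1]]
  File "h.py", line 10, in T
    M=np.eye(4); M[:3,:3]=R(c['eef_rot']); M[:3,3]=c['eef_pos']; return M@np.array(c['hand_eye'])
                            ~^^^^^^^^^^^
KeyError: 'eef_rot'
```

```bash
sed -i "s/c=snap('wrist',f); P=cloud(c); o=status.get_obs()/c=snap('wrist',f)/" lidfit.py
python3 -c "
from lidfit import *
lidfit('w2.png')"
```

```text
58909 tilt deg 11.627567808017409 n [-0.147 -0.138  0.979] centre [0.5289 0.0426 0.0914] z 0.0803 0.1025
```

```bash
python3 -m handwheel '[[[-1,-0.3,0,-1.5,0,0,0],[-1,-0.6,0,-2.9,0,0,0],[-1,-2,0,-4,0,3,0],[-1,-3.5,0,-4.5,0,6,0],[-1,-4.5,0,-5,0,9,0],[-1,-5.15,0,-5,0,12,0],[-1,-5.15,0,-5,0,12,0],[-1,-5.15,0,-5,0,12,0]]]'
python3 -c "
from lidfit import *
lidfit('w3.png')"
```

```text
time_s: 4.68
eef_pos: [0.6124, 0.1203, 0.1443]
eef_rot: [0.0, -0.363, 0.932, 0.0]
wrist_force: [-0.7, -0.2, -2.1]
opening: 0.148
grasp_force: 58.5
58106 tilt deg 0.40950035842084204 n [-0.003 -0.006  1.   ] centre [0.56   0.071  0.1636] z 0.1604 0.1669
```

View pics/w3.png

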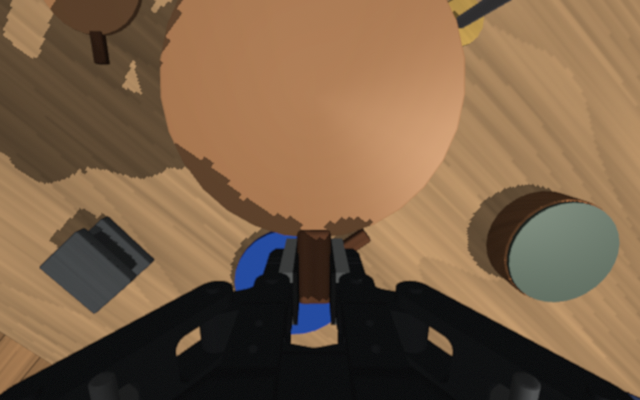

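Wrist view: the lid is level in the fingers, tongue gripped at (315,265), and the rest is at (563,250).

```bash
python3 -m handwheel '[[[-1,-2,3.5,0,0,0,0],[-1,-4.5,8,0,0,0,0],[-1,-7,12.5,0,0,0,0],[-1,-9.5,17,1,0,0,0],[-1,-11.8,21.1,4,0,0,0],[-1,-11.8,21.1,7,0,0,0],[-1,-11.8,21.1,9,0,0,0],[-1,-11.8,21.1,10.4,0,0,0],[-1,-11.8,21.1,11,0,0,0],[-1,-11.8,21.1,11,0,0,0]]]'; python3 -m handwheel '[[[-1,0,0,0.2,0,0,0],[-1,0,0,0.4,0,0,0],[-1,0,0,0.55,0,0,0],[-1,0,0,0.55,0,0,0]]]'
```

```text
time_s: 5.98
eef_pos: [0.5574, 0.3552, 0.0344]
eef_rot: [0.0, -0.362, 0.932, 0.0]
wrist_force: [0.2, -0.2, -1.7]
opening: 0.152
grasp_force: 58.6
time_s: 6.48
eef_pos: [0.5568, 0.3556, 0.0286]
eef_rot: [-0.0, -0.363, 0.932, -0.0]
wrist_force: [0.3, -0.2, -0.8]
opening: 0.149
grasp_force: 58.7
```

```bash
python3 -m handwheel '[[[-1,0,0,0.1,0,0,0],[-1,0,0,0.15,0,0,0],[-1,0,0,0.15,0,0,0]]]'
```

```text
time_s: 6.85
eef_pos: [0.5571, 0.3557, 0.028]
eef_rot: [0.0, -0.363, 0.932, -0.0]
wrist_force: [-2.3, -1.3, 6.2]
opening: 0.148
grasp_force: 59.5
```

Contact at about 6 N. Now I open slowly and back straight up.

```bash
python3 -m handwheel '[[[-0.6,0,0,0,0,0,0],[-0.3,0,0,0,0,0,0],[0.2,0,0,0,0,0,0],[0.5,0,0,0,0,0,0],[0.5,0,0,0,0,0,0],[0.5,0,0,-2,0,0,0],[0.5,0,0,-6,0,0,0],[0.5,0,0,-12,0,0,0],[0.5,0,0,-16,0,0,0],[0.5,0,0,-16,0,0,0]]]'
python3 - <<'E'
from h import *
c=snap('wrist','w4.png'); P=cloud(load('w4.png')); Z=P[...,2]; hsv=cv2.cvtColor(c['frame'],cv2.COLOR_BGR2HSV)
m=(Z>.04)&(Z<.056)&(np.hypot(P[...,0]-.504,P[...,1]-.306)<.06); q=P[m]
A=np.c_[q[:,:2],np.ones(len(q))]; s=np.linalg.lstsq(A,q[:,2],rcond=None)[0]
print('lid',(q.max(0)+q.min(0))/2,np.median(q[:,2]),'slope',s[:2])
c=snap('top','t4.png')
P=cloud(c); w=cv2.resize(c['frame'][170:290,160:360],None,fx=3.5,fy=3.5,interpolation=2); cv2.imwrite('pics/t4c.png',w)
q=P[170:290,270:350]; r=np.hypot(q[...,0]-.5305,q[...,1]-.0415)
k=q[(r<.02)&(q[...,2]>.052)&(q[...,2]<.08)]; print('knob',len(k),k.mean(0),np.median(k,0))
k=q[(r>.045)&(r<.06)&(q[...,2]>.06)&(q[...,2]<.08)]; print('rim',len(k),(k.max(0)+k.min(0))/2,np.median(k[:,2]))
E
```

```text
time_s: 8.1
eef_pos: [0.5598, 0.3569, 0.1941]
eef_rot: [0.005, -0.363, 0.932, 0.0]
wrist_force: [0.1, -0.3, -0.8]
opening: 0.75
grasp_force: 0.0
lid [0.50383641 0.30623554 0.04812467] 0.047856835097841444 slope [0.00062212 0.00183564]
knob 80 [0.53057943 0.03910207 0.06186767] [0.53035806 0.03910151 0.0615334 ]
rim 414 [0.53036427 0.03899682 0.06733946] 0.06928019798714191
```

View pics/t4c.png

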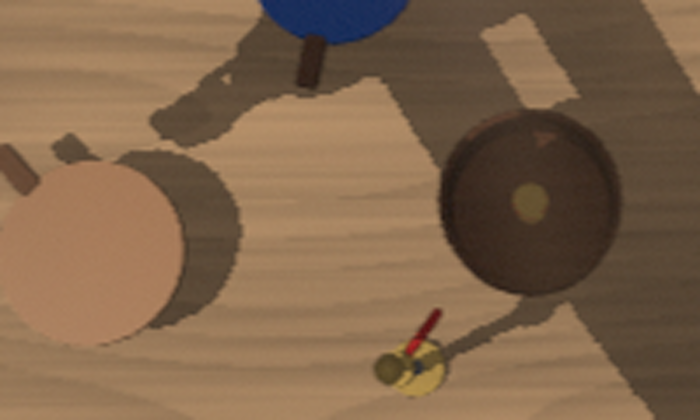

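The view shows the lid centred on the rest, clear of the fingers, and the open caddy with the knob at crop (530,203). Next I go above the knob.

```bash
python3 -m handwheel '[[[0,4,-3.5,0,0,0,0],[0,9,-8,0,0,0,0],[0,13.5,-12.5,0,0,0,0],[0,18,-17,0,0,0,0],[0,22,-20.5,0,0,0,0],[0,23.6,-21.3,0,0,0,0],[0,23.6,-21.3,0,0,0,0],[0,23.6,-21.3,0,0,0,0]]]'
python3 - <<'E'
from h import *
c=snap('wrist','w5.png'); d=load('w5.png'); P=cloud(d); Z=P[...,2]
r=np.hypot(P[...,0]-.5305,P[...,1]-.040)
m=(r<.02)&(Z>.055)&(Z<.07); vv,uu=np.nonzero(m); print('knob',len(uu),cast(d,uu.mean(),vv.mean(),.062),np.median(Z[m])) if m.sum() else print('no knob')
print(status.get_obs()['eef_pos'],status.get_obs()['q'].round(2))
E
```

```text
time_s: 9.2
eef_pos: [0.527, 0.0405, 0.1867]
eef_rot: [-0.0, -0.363, 0.932, 0.0]
wrist_force: [0.0, 0.2, 0.3]
opening: 0.5
grasp_force: 0.0
knob 461 [0.53114615 0.04114402 0.062     ] 0.06176798035049247
[0.52708052 0.04063782 0.18677952] [-0.15  0.12  1.77  0.    1.25 -2.46]
```

View pics/w5.png

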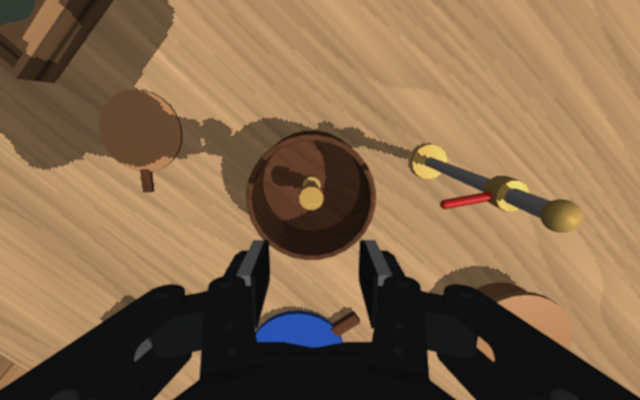

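Knob at (312,198), centred between the fingers, with the pointer clear at (465,200). Now I correct by 3 mm and go down.

```bash
python3 -m handwheel '[[[0,-0.3,-0.2,5,0,0,0],[0,-0.3,-0.2,9,0,0,0],[0,-0.3,-0.2,12,0,0,0],[0,-0.3,-0.2,14.5,0,0,0],[0,-0.3,-0.2,16,0,0,0],[0,-0.3,-0.2,16,0,0,0],[-1,-0.3,-0.2,16,0,0,0],[-1,-0.3,-0.2,16,0,0,0],[-1,-0.3,-0.2,16,0,0,0],[-1,-0.3,-0.2,16,0,0,0]]]'
```

```text
time_s: 10.5
eef_pos: [0.531, 0.0406, 0.0283]
eef_rot: [0.001, -0.363, 0.932, 0.0]
wrist_force: [-3.1, 4.3, 2.9]
opening: 0.208
grasp_force: 58.3
```

```bash
python3 -m handwheel '[[[-1,0,0,-1,0,0,0],[-1,0,0,-2,0,0,0],[-1,0,0,-3,0,0,0],[-1,0,0,-4,0,0,0],[-1,0,0,-5,0,0,0],[-1,0,0,-6,0,0,0],[-1,0,0,-6.5,0,0,0],[-1,0,0,-7,0,0,0],[-1,0,0,-7,0,0,0],[-1,0,0,-7,0,0,0]]]'
python3 - <<'E'
from h import *
for n in ('wrist','scene','top'):
    snap(n,n+'6.png'); c=load(n+'6.png'); P=cloud(c); Z=P[...,2]; hsv=cv2.cvtColor(c['frame'],cv2.COLOR_BGR2HSV)
    red=((hsv[...,0]<6)|(hsv[...,0]>174))&(hsv[...,1]>150)&(hsv[...,2]>50)
    p=red&(np.hypot(P[...,0]-.453,P[...,1]-.098)<.025)&(Z>.12)&(Z<.16)
    k=(np.hypot(P[...,0]-.531,P[...,1]-.041)<.012)&(Z>.1)&(Z<.15)
    b=k&red
    for s,m in (('pointer',p),('cap',k),('band',b)):
        if m.sum(): print(n,s,m.sum(),np.percentile(Z[m],[5,25,50,75,95]).round(4),P[m].mean(0).round(4))
fs=[cv2.resize(cv2.imread('pics/'+f)[a:b,c:d],(400,300)) for f,a,b,c,d in (('wrist6.png',100,400,160,560),('scene6.png',110,200,300,420))]
cv2.imwrite('pics/c6.png',np.hstack(fs))
E
```

```text
time_s: 11.75
eef_pos: [0.5309, 0.0406, 0.0975]
eef_rot: [0.001, -0.363, 0.932, 0.0]
wrist_force: [1.8, 5.3, -6.0]
opening: 0.212
grasp_force: 58.7
wrist pointer 1538 [0.1386 0.1399 0.1408 0.1414 0.1421] [0.4525 0.0977 0.1406]
wrist cap 3526 [0.1057 0.1286 0.1307 0.1314 0.1393] [0.5298 0.04   0.1275]
wrist band 97 [0.1266 0.1279 0.1283 0.1289 0.1298] [0.5249 0.0357 0.1281]
scene pointer 8 [0.1391 0.14   0.141  0.1413 0.1418] [0.4536 0.0985 0.1407]
scene cap 79 [0.1036 0.1127 0.129  0.133  0.1447] [0.5316 0.0455 0.1242]
top pointer 35 [0.1377 0.1398 0.1411 0.1417 0.1437] [0.4524 0.0976 0.1409]
```

View pics/c6.png

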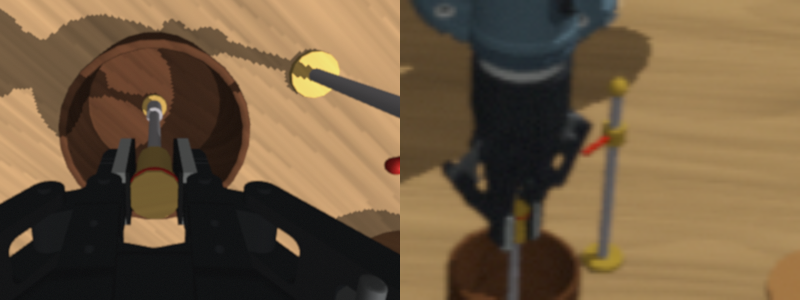

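The crops show the knob drawn and gripped, red band visible at (153,168), about 8 mm below the pointer, which is at scene crop (597,145). I'll raise it 8 mm and hold.

```bash
python3 -m handwheel '[[[-1,0,0,-0.4,0,0,0],[-1,0,0,-0.8,0,0,0],[-1,0,0,-0.8,0,0,0],[-1,0,0,-0.8,0,0,0],[-1,0,0,-0.8,0,0,0],[-1,0,0,-0.8,0,0,0],[-1,0,0,-0.8,0,0,0],[-1,0,0,-0.8,0,0,0],[-1,0,0,-0.8,0,0,0],[-1,0,0,-0.8,0,0,0]]]'
python3 - <<'E'
from h import *
snap('wrist','w7.png'); c=load('w7.png'); P=cloud(c); Z=P[...,2]; hsv=cv2.cvtColor(c['frame'],cv2.COLOR_BGR2HSV)
red=((hsv[...,0]<6)|(hsv[...,0]>174))&(hsv[...,1]>150)&(hsv[...,2]>50)
p=red&(np.hypot(P[...,0]-.453,P[...,1]-.098)<.025)&(Z>.12)&(Z<.16)
k=(np.hypot(P[...,0]-.531,P[...,1]-.041)<.009)&(Z>.125)&(Z<.15)
for m in (p,k): print(m.sum(),np.percentile(Z[m],[5,25,50,75,95]).round(4))
E
```

```text
time_s: 13.15
eef_pos: [0.5308, 0.0405, 0.1054]
eef_rot: [0.001, -0.363, 0.932, 0.0]
wrist_force: [2.3, 5.5, -6.2]
opening: 0.212
grasp_force: 58.8
1352 [0.1385 0.14   0.1409 0.1414 0.1421]
1630 [0.1276 0.1383 0.1387 0.1391 0.1396]
```

Cap top is at 0.139 m, and the pointer's axis is also at about 0.139 m. I'll hold another 1.25 s, then hand in.

```bash
python3 -m handwheel '[[[-1,0,0,0,0,0,0],[-1,0,0,0,0,0,0],[-1,0,0,0,0,0,0],[-1,0,0,0,0,0,0],[-1,0,0,0,0,0,0],[-1,0,0,0,0,0,0],[-1,0,0,0,0,0,0],[-1,0,0,0,0,0,0],[-1,0,0,0,0,0,0],[-1,0,0,0,0,0,0]]]'; python3 -c "
from bench import ctrl
print(ctrl.hand_in())"
```

```text
time_s: 14.45
eef_pos: [0.5308, 0.0405, 0.1054]
eef_rot: [0.001, -0.363, 0.932, 0.0]
wrist_force: [1.7, 5.1, -5.7]
opening: 0.208
grasp_force: 58.8
the job is handed in; nothing more can be done
None
```

I tipped the lid about 12° at the tongue and set it level on the rest within about 1 mm of its centre. The rod is drawn and held still, with the knob's top within about 1 mm of the pointer's height by my measurement. The job was handed in at about 14.5 s, and no verdict was returned.

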